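# Hold the griddle's drain gate open at its mark

### The arm

A 6-joint arm with a two-finger parallel gripper is mounted at the origin on the work surface. World frame = base frame: x ahead of the robot, y to its left, z up, the work surface at z = 0. Lengths are in m, angles in rad, forces in N, time in s.
With the tool pointing down it reaches from about 0.25 to 0.775 m from the base axis. Payload 4 kg.
Tool frame: the origin (TCP) lies at the centre of the arm's flange, where the gripper is bolted on; the fingertips stand 199 mm ahead of it and the grasp point (between the pads) lies 180 mm ahead of it (robot.tcp_to_tips is the z of the fingertips in the tool frame, in m); z points along the fingers, y is the line along which they close (so a half turn about z gives the same grasp; the last joint's range is limited). The gripper opens to 94 mm and grips with 3 to 60 N. Pads are 16 mm wide; open, the fingers measure 119 mm over their backs; the gripper's body (75 mm by 177 mm) begins 78 mm behind the grasp point.
Start: joints at [1.028, 0.087, 1.371, -0, 1.684, -0.103], TCP at [0.234, 0.498, 0.405] pointing down, gripper open.
Joint ranges: [-3.1, 3.1], [-0.76, 2.03], [0.27, 2.55], [-1.08, 4.22], [0.17, 2.65], [-2.57, 2.57]. Speed limits (rad/s): [2.79, 2.79, 3.14, 3.14, 3.14, 3.14].

### API

Orientations are given as [roll, pitch, yaw] about the fixed x, y, z axes, in that order (R = Rz(yaw) Ry(pitch) Rx(roll)).
In Python, from bench import robot gives the robot as it stands.
- The arm moves only by the tool play_rows, never from a script. Its arguments are lists of equal length, an entry for each row: "translation": the shift along the tool's x, y, z scaled (see below), a list of three; "twist": the turn, a rotation vector about the tool's x, y, z scaled (see below), a list of three; "gripper": the opening, from -1 (shut) to 1 (fully open). A call has 1 to 8 rows; each row shifts and turns the commanded pose from where the row before left it, along the tool's axes as they then stand; what a row does not reach is not made up. The controller multiplies each number of a shift by 0.04 m and each number of a turn by 0.1 rad. A row lasts 1/10 s, in which the tool goes at most 50 mm and 8.59 degrees, less where a joint would pass 70% of its speed; a pose out of reach is approached as far as the arm can. A call with a number of a shift or a turn outside -1 to 1 is refused whole. A call with a gripper value outside its range is refused whole. The fingers move at their own pace and stop on an object; the grip force is fixed at half the most. Time passes only in rows, so rows that do not move let the fingers close. It gives the time, the measured TCP pose, the force, the opening and the grip force at its end, in the units of the state.
- robot.get_obs(): the state, without advancing time (a new reading comes with each control period).
- robot.snapshot(name): name is "scene" or "top" or "wrist"; returns the picture (384x512x3 uint8, red, green, blue); there is no depth.
- robot.camera_model(name): a dict with "camera_matrix" (3x3 intrinsics, pixels), "rvec" (rotation vector, rad) and "tvec" (3), from world to camera coordinates, as OpenCV has them. Camera axes: x right, y down, z forward; pixel columns grow to the right and rows downward; lengths in m; the calibration is good to about 2 mm. A picture is of the moment at which its call begins: read the wrist's pose just before it. camera_model takes no time and is no camera call; for the wrist camera it gives the pose at the moment of the call.
- robot.close_job(): hands the job in; it is judged then, once.
Trained networks look in the newest picture that a camera, given by its name, has taken for a name from the list of things; names that differ only in an ending like _2 or _b are one class to them, and where a whole thing is asked for, a point or a joint stands for the part that bears it (a point fixed in the world has none). Each returns a list of dicts, best first, with "score" (0 to 1); they miss things now and then, are a little off and sometimes report something else, mostly with a low value. They report only what shows in the picture. A call takes as long as a camera call. They do not tell look-alikes from the thing itself.
- robot.recognise(name, camera): "centre" ([x, y, z] in m, in world coordinates, good to about 4 mm: the middle of the surface that is visible of it).
- robot.spot_point(name, camera): "centre" ([x, y, z] in m, in world coordinates, good to about 4 mm: a listed point, or the origin of a listed thing).
The state is a dict: "time": time; "joint_positions": joint angles; "qvel": joint speeds; "joint_torque": joint torques, N m; "tool_pos": TCP position; "ee_rot": TCP orientation; "wrist_force": force on the tool from outside, world axes, zero at the start; "wrist_torque": the same for the moment, N m; "width": finger opening in m; "finger_force": force on a finger pad.
Only numpy, scipy, OpenCV 4.12 (cv2) and the standard library are available. Lean on these libraries where they do the work, as an engineer would, in place of code of your own. Each camera call takes 0.05 s, during which the arm holds its last target. There are 200 camera calls.

### The job

The grease drain of the cold griddle has to be opened for cleaning, but the burger press stands on the front deck in the way of the drain gate. Lift the press over and set it down upright on the cooking plate behind, without dropping it, and let go of it; then pull the spring-return drain gate by its grip until its pointer lines up with the steel tab on the front edge, and keep it there: finish still holding the gate at the tab, for it springs shut when let go. Leave the shaker, the bottle and the patty where they stand.

Things in the scene. Friction and masses are not known exactly. Their poses are not given: they have to be found in the camera images.
- griddle: Fixed table-top griddle, 430 mm deep (x), 560 mm wide (y), knobs on its -x side towards the robot. Origin: on the table under its middle; x away from the robot, y left along the front edge, z up. Its flat black front deck has its top at z = 100 mm, x = -200 to -50 mm. A lip 8 mm thick at x = -50 to -42 mm, top at z = 122 mm, parts the deck from the cooking plate behind.
- cook_plate (a point): Middle of the top of the griddle's dark cooking plate: at griddle x = 80, y = 0, z = 110 mm, axes as the griddle's. The flat plate reaches 122 mm from here in x and 272 mm in y either way, bounded in front by the lip (12 mm above it) and at the sides and rear by guards 8 mm thick, 45 mm above it.
- gate_grip (a point): Centre of the drain gate's black grip block: 40 mm (griddle x) by 18 mm (griddle y, the pull) by 42 mm high; axes as the griddle's. Shut: griddle x = -115, y = 150, z = 136 mm. Its steel slide, 60 mm wide, top 6 mm above the deck, reaches 25 mm ahead (-y) and 75 mm behind. A pointer arm 8 mm wide sticks out of the slide under the grip to griddle -x, ending 62 mm from here, same y.
- gate (a joint): Travel of the drain gate in m: 0 shut, growing as it is pulled along the griddle's -y (to the robot's right), stop at 0.15. A spring pulls it shut: about 4 N at 0 and 50 N/m more, so about 9 N at 0.1; nothing latches it.
- mark: Fixed upright steel tab, 16 mm (x) by 5 mm (y) by 24 mm high, on a small foot plate 18 mm square on the front edge of the deck at griddle x = -191 mm; origin: middle of its foot (griddle z = 100 mm), axes as the griddle's. Its place along the griddle's y varies: 80 to 115 mm of gate travel from shut. The gate is at its mark when gate_grip has the same griddle y as this origin.
- press: Loose burger press of about 0.65 kg: flat iron base 75 mm (x) by 110 mm (y) by 10 mm thick, with a round wooden handle 22 mm thick and 100 mm long lying along the press's y, on two posts of 10 mm diameter 36 mm either side of its middle. Origin: centre of the underside. z up. It starts upright on the front deck beside the gate, in its way.
- press_handle (a point): Middle of the press's handle, on its axis, 55 mm above the press's underside; the free height between the base and the handle is 34 mm. Axes as the press's.
- shaker: Amber seasoning shaker with a steel cap, 50 mm diameter, 96 mm high, standing near one end of the cooking plate; origin: centre of the underside. Leave alone.
- oil: Clear bottle with a black cap, 56 mm diameter, 170 mm high, standing near the other end of the cooking plate; origin: centre of the underside. Leave alone.
- patty: Brown patty, 108 mm diameter, 14 mm thick, lying on the right part of the cooking plate; origin: centre of the underside. Leave alone.
Mind the look-alikes: they are no part of the job. Leave any yellow look-alike of the press alone.

How it is judged:
By the outcome, as a careful person would: the job done as asked, in the order asked, and still so for the second after the job is handed in, while the arm keeps its last pose, push and grip.
It also fails if it takes over 48 s, if anything falls off the work surface, if the arm or the gripper's body presses on something with over 40 N, if the wrist force passes 120 N, or if a joint passes its speed limit or range.

## Working session

There is one attempt and no reset: what is moved stays moved. The work goes in short steps, Python scripts to look and compute and a tool call to move; the robot and the scene stay as the last step left them, time stands still between calls to the robot, and variables do not carry over. Pictures are saved under pics/ and viewed, at most 10 in all, crops included, and the job is handed in when it is done.

Besides the shell and the picture viewer there is one more tool, called after "Request:" by a JSON object that holds its "method" and its "body". play_rows: Moves the arm, as the interface text tells. Its arguments: {"type":"object","properties":{"translation":{"type":"array","items":{"type":"array","items":{"type":"number","minimum":-1,"maximum":1}}},"twist":{"type":"array","items":{"type":"array","items":{"type":"number","minimum":-1,"maximum":1}}},"gripper":{"type":"array","items":{"type":"number"}}},"required":["translation","twist","gripper"]}

```bash
mkdir -p pics; ls; cat > h.py <<'E'
from bench import robot
import numpy as np, cv2
def snap(c,f):
    im=robot.snapshot(c); cv2.imwrite('pics/'+f,im[:,:,::-1]); return im
def proj(c,P):
    m=robot.camera_model(c); return cv2.projectPoints(np.array(P,float).reshape(-1,3),np.array(m['rvec'],float),np.array(m['tvec'],float),np.array(m['camera_matrix'],float),None)[0].reshape(-1,2)
def pix2plane(c,uv,z):
    m=robot.camera_model(c);R=cv2.Rodrigues(np.array(m['rvec'],float))[0];t=np.array(m['tvec'],float).ravel()
    d=R.T@np.linalg.inv(np.array(m['camera_matrix']))@np.array([*uv,1.]);o=-R.T@t
    return o+d*(z-o[2])/d[2]
E
python3 - <<'E'
from h import *
o=robot.get_obs();print(o['time'],o['tool_pos'],o['ee_rot'])
a=snap('scene','s0.png');b=snap('top','t0.png')
for c in ('top','scene'):
  for n in ('griddle','cook_plate','gate_grip','mark','press','press_handle','shaker','oil','patty'):
    print(c,n,[(np.round(d['centre'],3).tolist(),round(d['score'],2)) for d in robot.spot_point(n,c)])
print(robot.get_obs()['time'])
E
```

```text
pics
0.0 [0.23410926 0.49754797 0.40349962] [-3.13935594e+00 -2.43691471e-04  2.70179949e+00]
top griddle [([0.595, -0.061, -0.001], 0.83)]
top cook_plate [([0.678, -0.059, 0.11], 0.98)]
top gate_grip [([0.48, 0.086, 0.134], 0.92)]
top mark [([0.407, -0.019, 0.1], 0.62)]
top press [([0.268, -0.22, -0.001], 0.64), ([0.272, 0.208, -0.002], 0.61)]
top press_handle [([0.268, 0.209, 0.058], 0.87), ([0.488, -0.058, 0.156], 0.77), ([0.268, -0.222, 0.053], 0.65), ([0.693, -0.282, 0.111], 0.56)]
top shaker [([0.674, 0.167, 0.11], 0.79)]
top oil [([0.693, -0.28, 0.109], 0.85)]
top patty [([0.728, -0.165, 0.114], 0.85)]
scene griddle [([0.726, -0.17, 0.109], 0.17)]
scene cook_plate [([0.678, -0.054, 0.11], 0.65)]
scene gate_grip [([0.477, 0.082, 0.135], 0.63)]
scene mark [([0.408, -0.02, 0.097], 0.4)]
scene press [([0.267, -0.219, 0.001], 0.94), ([0.268, 0.208, -0.002], 0.93), ([0.483, -0.061, 0.101], 0.78)]
scene press_handle [([0.482, -0.061, 0.156], 0.98), ([0.269, 0.21, 0.056], 0.87), ([0.268, -0.214, 0.056], 0.6)]
scene shaker [([0.674, 0.166, 0.11], 0.61)]
scene oil [([0.696, -0.28, 0.108], 0.85)]
scene patty [([0.73, -0.17, 0.108], 0.78), ([0.676, -0.057, 0.108], 0.73)]
1.0
```

View pics/t0.png

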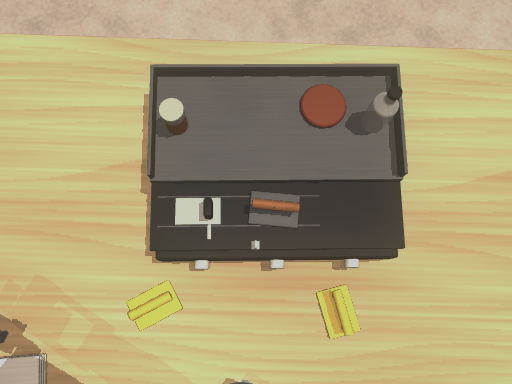

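View pics/s0.png

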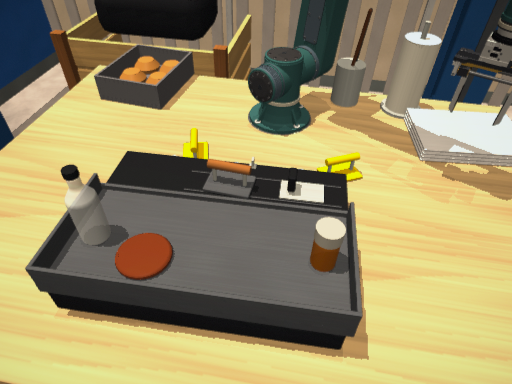

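```bash
python3 - <<'E'
from h import *
print(proj('top',[[.48,.086,.157],[.407,-.019,.124],[.485,-.06,.155],[.485,-.01,.155],[.485,-.11,.155],[.595,-.061,.1]]).round(0).tolist())
E
```

```text
[[206.0, 206.0], [255.0, 244.0], [276.0, 206.0], [252.0, 206.0], [299.0, 207.0], [275.0, 163.0]]
```

The top view shows the real press (dark base, wooden handle) at about (275,206), with the gate grip at (208,208) and the tab at (255,244). The yellow look-alikes lie on the table at (155,305) and (338,312). The scene view agrees. Next I'll measure the yaws.

```bash
python3 - <<'E'
from h import *
im=cv2.imread('pics/t0.png')
hsv=cv2.cvtColor(im,cv2.COLOR_BGR2HSV)
roi=np.zeros(im.shape[:2],np.uint8);roi[190:225,240:310]=1
m=((hsv[...,1]>110)&(im[...,2]>70)&(roi>0))
ys,xs=np.nonzero(m);print(len(xs),xs.min(),xs.max(),ys.min(),ys.max())
W=np.array([pix2plane('top',(x,y),.16)[:2] for x,y in zip(xs,ys)])
c=W.mean(0);v=np.linalg.svd(W-c)[2][0];v*=np.sign(v[1]);print('handle',c,'yaw deg',np.degrees(np.arctan2(-v[0],v[1])))
l=cv2.createLineSegmentDetector().detect(cv2.cvtColor(im,cv2.COLOR_BGR2GRAY))[0].reshape(-1,4)
for a in l:
    if np.hypot(a[0]-a[2],a[1]-a[3])>55 and 140<a[0]<410 and 60<a[1]<265:
        p,q=pix2plane('top',a[:2],.1),pix2plane('top',a[2:],.1);d=q-p
        print(a.round(),p[:2].round(3),q[:2].round(3),round((np.degrees(np.arctan2(-d[0],d[1]))+45)%90-45,2))
E
```

```text
448 252 299 199 211
handle [ 0.48680477 -0.05936364] yaw deg -3.606090040803396
[356. 259. 284. 261.] [ 0.384 -0.24 ] [ 0.375 -0.085] 3.49
[400. 182. 404. 246.] [ 0.56  -0.343] [ 0.415 -0.348] 2.11
[401.  92. 406. 172.] [ 0.777 -0.353] [ 0.583 -0.358] 1.51
[268. 260. 209. 261.] [ 0.375 -0.049] [0.369 0.078] 2.75
[149. 174. 151.  64.] [0.559 0.223] [0.825 0.237] 2.97
[149.  65. 398.  64.] [0.824 0.24 ] [ 0.848 -0.349] 2.26
[146. 254. 150. 179.] [0.38  0.216] [0.548 0.219] 0.95
[152. 180. 399. 178.] [0.546 0.215] [ 0.567 -0.343] 2.25
[155. 119. 154. 176.] [0.689 0.216] [0.556 0.211] 2.41
[317. 195. 252. 191.] [ 0.523 -0.155] [ 0.528 -0.01 ] -2.25
[388.  75. 158.  76.] [ 0.818 -0.324] [0.796 0.217] 2.25
[397. 173. 393. 118.] [ 0.579 -0.337] [ 0.711 -0.332] 2.11
[382. 182. 323. 182.] [ 0.558 -0.303] [ 0.554 -0.17 ] 1.81
[284. 257. 347. 255.] [ 0.384 -0.084] [ 0.39  -0.221] 2.64
```

Request:
{"method": "play_rows", "body": {"translation": [[0,0,0],[0,0,0],[0,0,0],[0,0,0],[0,0,0],[0,0,0],[0,0,0],[0,0,0]], "twist": [[0,0,1],[0,0,1],[0,0,1],[0,0,1],[0,0,1],[0,0,1],[0,0,1],[0,0,1]], "gripper": [1,1,1,1,1,1,1,1]}}

```text
time: 1.8
tool_pos: [0.2342, 0.4977, 0.4047]
ee_rot: [3.142, -0.0, 1.898]
wrist_force: [-0.2, -1.0, -0.1]
width: 0.0943
finger_force: 0.0
```

Request:
{"method": "play_rows", "body": {"translation": [[0,0,0],[0,0,0],[0,0,0],[0,0,0]], "twist": [[0,0,1],[0,0,1],[0,0,1],[0,0,0.94]], "gripper": [1,1,1,1]}}

```text
time: 2.2
tool_pos: [0.2342, 0.4977, 0.4047]
ee_rot: [3.142, -0.0, 1.504]
wrist_force: [-0.4, 0.2, 0.6]
width: 0.0939
finger_force: 0.0
```

```bash
cat >> h.py <<'E'
from scipy.spatial.transform import Rotation as Ro
def to(t,yaw):
    o=robot.get_obs();R=Ro.from_euler('xyz',o['ee_rot']);T=Ro.from_euler('xyz',[np.pi,0,yaw])
    print('t',round(o['time'],2),'pos',np.round(o['tool_pos'],4),'rpy',np.round(o['ee_rot'],3),'F',np.round(o['wrist_force'],1),'w',o['width'],o['finger_force'])
    print('shift units',np.round(R.inv().apply(np.array(t)-o['tool_pos'])/.04,2),'twist units',np.round((R.inv()*T).as_rotvec()/.1,2))
E
python3 -c "
from h import *
to([.486,-.06,.405],1.508)"
```

```text
t 2.2 pos [0.2342 0.4977 0.4047] rpy [ 3.142 -0.     1.504] F [-0.4  0.2  0.6] w 0.0939283492351386 0.0
shift units [-1.349e+01  7.220e+00 -1.000e-02] twist units [ 0.   -0.   -0.04]
```

Request:
{"method": "play_rows", "body": {"translation": [[-0.75,0.4,0],[-0.75,0.4,0],[-0.75,0.4,0],[-0.75,0.4,0],[-0.75,0.4,0],[-0.75,0.4,0]], "twist": [[0,0,0],[0,0,0],[0,0,0],[0,0,0],[0,0,0],[0,0,0]], "gripper": [1,1,1,1,1,1]}}

```text
time: 2.8
tool_pos: [0.3189, 0.3107, 0.4049]
ee_rot: [3.141, -0.0, 1.508]
wrist_force: [0.7, 0.2, 0.0]
width: 0.0941
finger_force: 0.0
```

Request:
{"method": "play_rows", "body": {"translation": [[-0.75,0.4,0],[-0.75,0.4,0],[-0.75,0.4,0],[-0.75,0.4,0],[-0.75,0.4,0],[-0.75,0.4,0]], "twist": [[0,0,0],[0,0,0],[0,0,0],[0,0,0],[0,0,0],[0,0,0]], "gripper": [1,1,1,1,1,1]}}

```text
time: 3.4
tool_pos: [0.4034, 0.1249, 0.4049]
ee_rot: [3.141, -0.0, 1.508]
wrist_force: [0.1, 0.7, -0.8]
width: 0.094
finger_force: 0.0
```

Request:
{"method": "play_rows", "body": {"translation": [[-0.75,0.4,0],[-0.75,0.4,0],[-0.75,0.4,0],[-0.75,0.4,0],[-0.75,0.4,0],[-0.75,0.4,0],[0,0,0],[0,0,0]], "twist": [[0,0,0],[0,0,0],[0,0,0],[0,0,0],[0,0,0],[0,0,0],[0,0,0],[0,0,0]], "gripper": [1,1,1,1,1,1,1,1]}}

```text
time: 4.2
tool_pos: [0.4877, -0.0598, 0.4044]
ee_rot: [-3.141, -0.001, 1.506]
wrist_force: [-0.1, 1.0, 0.0]
width: 0.0942
finger_force: 0.0
```

```bash
python3 - <<'E'
from h import *
snap('wrist','w1.png')
for n in('press_handle','mark','gate_grip','cook_plate'):
  print(n,[(np.round(d['centre'],4).tolist(),round(d['score'],2)) for d in robot.spot_point(n,'wrist')])
print(proj('wrist',[[.486,-.06,.166],[.486,-.01,.155],[.486,-.11,.155]]).round().tolist())
to([.486,-.06,.338],1.508)
E
```

```text
press_handle [([0.4877, -0.0648, 0.1518], 0.94), ([0.2656, -0.2198, 0.0572], 0.74)]
mark [([0.404, -0.0149, 0.0979], 0.6), ([0.7276, -0.1652, 0.1097], 0.2)]
gate_grip [([0.4788, 0.0816, 0.1398], 0.56)]
cook_plate [([0.6774, -0.0594, 0.1124], 0.75)]
[[251.0, 216.0], [248.0, 153.0], [255.0, 263.0]]
t 4.45 pos [ 0.4873 -0.0584  0.4049] rpy [ 3.141 -0.     1.509] F [-0.6 -0.5 -0.4] w 0.09386105115554455 0.0
shift units [-0.04 -0.03  1.67] twist units [ 0.01 -0.    0.01]
```

View pics/w1.png

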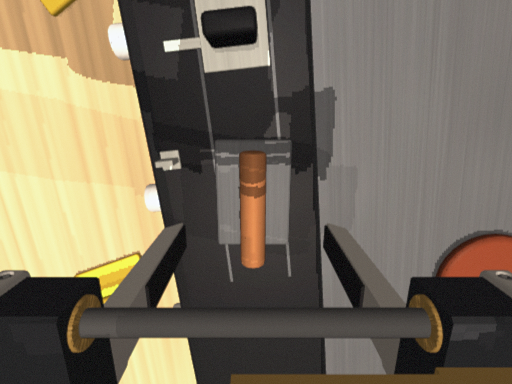

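The wrist view shows the handle from (253,152) to (253,266), centred between the fingers and lined up with them. I'll go down, close, and lift.

Request:
{"method": "play_rows", "body": {"translation": [[-0.03,0,0.6],[0,0,0.6],[0,0,0.5],[0,0,0],[0,0,0],[0,0,0],[0,0,0]], "twist": [[0,0,0],[0,0,0],[0,0,0],[0,0,0],[0,0,0],[0,0,0],[0,0,0]], "gripper": [1,1,1,1,-1,-1,-1]}}

```text
time: 5.15
tool_pos: [0.4879, -0.0605, 0.3384]
ee_rot: [3.139, 0.0, 1.508]
wrist_force: [0.2, -0.1, 0.3]
width: 0.0735
finger_force: 0.0
```

Request:
{"method": "play_rows", "body": {"translation": [[0,0,0],[0,0,0],[0,0,0],[0,0,0]], "twist": [[0,0,0],[0,0,0],[0,0,0],[0,0,0]], "gripper": [-1,-1,-1,-1]}}

```text
time: 5.55
tool_pos: [0.4875, -0.0606, 0.3367]
ee_rot: [3.141, -0.0, 1.508]
wrist_force: [-0.8, -0.2, 0.6]
width: 0.0415
finger_force: 0.0
```

Request:
{"method": "play_rows", "body": {"translation": [[0,0,0],[0,0,0],[0,0,0],[0,0,0],[0,0,0],[0,0,0]], "twist": [[0,0,0],[0,0,0],[0,0,0],[0,0,0],[0,0,0],[0,0,0]], "gripper": [-1,-1,-1,-1,-1,-1]}}

```text
time: 6.15
tool_pos: [0.4872, -0.0606, 0.3366]
ee_rot: [-3.14, -0.0, 1.508]
wrist_force: [-3.4, 0.8, 1.6]
width: 0.0213
finger_force: 30.0
```

Request:
{"method": "play_rows", "body": {"translation": [[0,0,-0.25],[0,0,-0.5],[0,0,-0.5],[0,0,-0.25],[0,0,0],[0,0,0]], "twist": [[0,0,0],[0,0,0],[0,0,0],[0,0,0],[0,0,0],[0,0,0]], "gripper": [-1,-1,-1,-1,-1,-1]}}

```text
time: 6.75
tool_pos: [0.4875, -0.0606, 0.3957]
ee_rot: [-3.141, -0.0, 1.508]
wrist_force: [-0.6, -0.8, -6.4]
width: 0.0213
finger_force: 30.0
```

```bash
python3 -c "
from h import *
to([.655,.01,.397],1.508)"
```

```text
t 6.75 pos [ 0.4875 -0.0606  0.3957] rpy [-3.141 -0.     1.508] F [-0.6 -0.8 -6.4] w 0.021273831548656082 29.998767971992493
shift units [ 2.02  4.07 -0.04] twist units [-0.01 -0.   -0.  ]
```

Request:
{"method": "play_rows", "body": {"translation": [[0.13,0.25,0],[0.25,0.5,0],[0.3,0.6,0],[0.35,0.7,0],[0.35,0.7,0],[0.3,0.6,0],[0.22,0.45,0],[0.12,0.25,0]], "twist": [[0,0,0],[0,0,0],[0,0,0],[0,0,0],[0,0,0],[0,0,0],[0,0,0],[0,0,0]], "gripper": [-1,-1,-1,-1,-1,-1,-1,-1]}}

```text
time: 7.55
tool_pos: [0.6564, 0.0112, 0.3937]
ee_rot: [-3.139, -0.001, 1.509]
wrist_force: [-0.8, 0.7, -5.3]
width: 0.0207
finger_force: 30.0
```

Request:
{"method": "play_rows", "body": {"translation": [[0,0,0],[0,0,0.25],[0,0,0.4],[0,0,0.3],[0,0,0.1],[0,0,0.08],[0,0,0],[0,0,0]], "twist": [[0,0,0],[0,0,0],[0,0,0],[0,0,0],[0,0,0],[0,0,0],[0,0,0],[0,0,0]], "gripper": [-1,-1,-1,-1,-1,-1,-1,-1]}}

```text
time: 8.35
tool_pos: [0.6543, 0.0098, 0.3524]
ee_rot: [3.14, -0.0, 1.508]
wrist_force: [0.3, 0.4, -5.9]
width: 0.0213
finger_force: 30.0
```

Request:
{"method": "play_rows", "body": {"translation": [[0,0,0.05],[0,0,0.05],[0,0,0],[0,0,0]], "twist": [[0,0,0],[0,0,0],[0,0,0],[0,0,0]], "gripper": [-1,-1,-1,-1]}}

```text
time: 8.75
tool_pos: [0.6543, 0.0098, 0.3474]
ee_rot: [-3.141, -0.0, 1.508]
wrist_force: [-0.7, 0.3, -4.9]
width: 0.0212
finger_force: 30.0
```

Request:
{"method": "play_rows", "body": {"translation": [[0,0,0.03],[0,0,0],[0,0,0]], "twist": [[0,0,0],[0,0,0],[0,0,0]], "gripper": [-1,-1,-1]}}

```text
time: 9.05
tool_pos: [0.6544, 0.0098, 0.3468]
ee_rot: [3.141, -0.0, 1.508]
wrist_force: [1.0, -0.7, -3.4]
width: 0.0213
finger_force: 30.0
```

Request:
{"method": "play_rows", "body": {"translation": [[0,0,0.03],[0,0,0],[0,0,0]], "twist": [[0,0,0],[0,0,0],[0,0,0]], "gripper": [-1,-1,-1]}}

```text
time: 9.35
tool_pos: [0.6543, 0.0098, 0.3466]
ee_rot: [3.139, -0.0, 1.508]
wrist_force: [-1.0, -0.8, 2.3]
width: 0.021
finger_force: 30.0
```

Request:
{"method": "play_rows", "body": {"translation": [[0,0,0.02],[0,0,0],[0,0,0]], "twist": [[0,0,0],[0,0,0],[0,0,0]], "gripper": [-1,-1,-1]}}

```text
time: 9.65
tool_pos: [0.6542, 0.0099, 0.3466]
ee_rot: [3.139, 0.0, 1.508]
wrist_force: [-1.9, 1.0, 4.7]
width: 0.0212
finger_force: 30.0
```

The press is seated. Opening and rising.

Request:
{"method": "play_rows", "body": {"translation": [[0,0,0],[0,0,0],[0,0,0],[0,0,0],[0,0,0],[0,0,0],[0,0,0],[0,0,0]], "twist": [[0,0,0],[0,0,0],[0,0,0],[0,0,0],[0,0,0],[0,0,0],[0,0,0],[0,0,0]], "gripper": [1,1,1,1,1,1,1,1]}}

```text
time: 10.45
tool_pos: [0.6543, 0.0099, 0.3442]
ee_rot: [-3.142, -0.0, 1.508]
wrist_force: [-0.2, -0.4, 0.1]
width: 0.0819
finger_force: 0.0
```

Request:
{"method": "play_rows", "body": {"translation": [[0,0,-0.3],[0,0,-0.6],[0,0,-0.6],[0,0,-0.5],[0,0,0]], "twist": [[0,0,0],[0,0,0],[0,0,0],[0,0,0],[0,0,0]], "gripper": [1,1,1,1,1]}}

```text
time: 10.95
tool_pos: [0.6543, 0.0099, 0.4298]
ee_rot: [3.133, -0.0, 1.508]
wrist_force: [0.1, -0.5, -0.6]
width: 0.094
finger_force: 0.0
```

```bash
python3 -c "
from h import *
to([.4785,.084,.425],1.508)"
```

```text
t 10.95 pos [0.6543 0.0099 0.4298] rpy [ 3.133 -0.     1.508] F [ 0.1 -0.5 -0.6] w 0.09395714507700947 0.0
shift units [ 1.57 -4.5   0.08] twist units [ 0.09 -0.   -0.  ]
```

Request:
{"method": "play_rows", "body": {"translation": [[0.2,-0.56,0],[0.2,-0.56,0],[0.2,-0.56,0],[0.2,-0.56,0],[0.2,-0.56,0],[0.2,-0.56,0],[0.2,-0.57,0],[0.17,-0.57,0]], "twist": [[0,0,0],[0,0,0],[0,0,0],[0,0,0],[0,0,0],[0,0,0],[0,0,0],[0,0,0]], "gripper": [1,1,1,1,1,1,1,1]}}

```text
time: 11.75
tool_pos: [0.4775, 0.0842, 0.4234]
ee_rot: [-3.14, -0.0, 1.508]
wrist_force: [-1.4, 0.5, 0.2]
width: 0.094
finger_force: 0.0
```

Request:
{"method": "play_rows", "body": {"translation": [[0,0,0],[0,0,0],[0,0,0],[0,0,0],[0,0,0],[0,0,0],[0,0,0],[0,0,0]], "twist": [[0,0,-1],[0,0,-1],[0,0,-1],[0,0,-1],[0,0,-1],[0,0,-1],[0,0,-1],[0,0,-1]], "gripper": [1,1,1,1,1,1,1,1]}}

```text
time: 12.55
tool_pos: [0.4784, 0.0839, 0.4234]
ee_rot: [-3.141, -0.001, 2.312]
wrist_force: [-0.2, -0.3, 0.9]
width: 0.0942
finger_force: 0.0
```

Request:
{"method": "play_rows", "body": {"translation": [[0,0,0],[0,0,0],[0,0,0],[0,0,0],[0,0,0],[0,0,0],[0,0,0],[0,0,0]], "twist": [[0,0,-1],[0,0,-1],[0,0,-1],[0,0,-1],[0,0,-1],[0,0,-1],[0,0,-1],[0,0,-1]], "gripper": [1,1,1,1,1,1,1,1]}}

```text
time: 13.35
tool_pos: [0.4784, 0.0838, 0.4234]
ee_rot: [-3.142, -0.001, 3.112]
wrist_force: [0.9, 1.0, -0.4]
width: 0.094
finger_force: 0.0
```

Request:
{"method": "play_rows", "body": {"translation": [[0,0,0],[0,0,0]], "twist": [[0,0,-0.72],[0,0,0]], "gripper": [1,1]}}

```text
time: 13.55
tool_pos: [0.4784, 0.0838, 0.4235]
ee_rot: [3.142, -0.001, -3.104]
wrist_force: [-0.5, -0.3, -0.2]
width: 0.0936
finger_force: 0.0
```

```bash
python3 - <<'E'
from h import *
to([.4785,.084,.319],3.1816)
snap('wrist','w2.png')
for n in('mark','gate_grip'):
  print(n,[(np.round(d['centre'],4).tolist(),round(d['score'],2)) for d in robot.spot_point(n,'wrist')])
print(proj('wrist',[[.4785,.084,.157],[.4075,-.0195,.124]]).round().tolist())
snap('scene','s2.png')
for n in('press',):
  print(n,[(np.round(d['centre'],4).tolist(),round(d['score'],2)) for d in robot.spot_point(n,'scene')])
cv2.imwrite('pics/c2.png',np.hstack([cv2.imread('pics/w2.png'),cv2.resize(cv2.imread('pics/s2.png')[120:370,100:360],(288,277))[:, :]]) if 0 else cv2.resize(np.vstack([cv2.imread('pics/w2.png'),cv2.imread('pics/s2.png')[100:372]]),(450,577)))
E
```

```text
t 13.55 pos [0.4784 0.0838 0.4235] rpy [ 3.142e+00 -1.000e-03 -3.104e+00] F [-0.5 -0.3 -0.2] w 0.09358708911281323 0.0
shift units [-0.    0.    2.61] twist units [ 0.   -0.01 -0.02]
mark [([0.4059, -0.0169, 0.0997], 0.76)]
gate_grip [([0.4764, 0.0862, 0.1422], 0.56)]
[[256.0, 203.0], [149.0, 118.0]]
press [([0.6569, 0.012, 0.1131], 0.88), ([0.2693, 0.2114, -0.0005], 0.76), ([0.264, -0.2205, 0.0017], 0.62)]
```

View pics/c2.png

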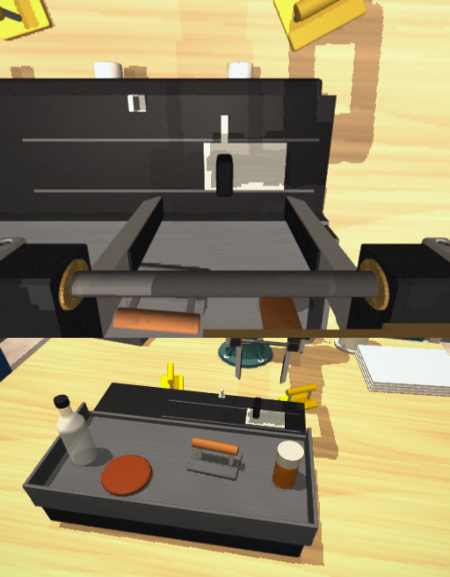

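The press stands upright on the plate at about (.656,.011). The wrist view shows the grip centred between the fingers at full-image (256,201), and the tab at about (157,117). I'll go down and grip.

Request:
{"method": "play_rows", "body": {"translation": [[0,0,0.4],[0,0,0.7],[0,0,0.7],[0,0,0.5],[0,0,0.25],[0,0,0],[0,0,0],[0,0,0]], "twist": [[0,0,0],[0,0,0],[0,0,0],[0,0,0],[0,0,0],[0,0,0],[0,0,0],[0,0,0]], "gripper": [1,1,1,1,1,1,-1,-1]}}

```text
time: 14.6
tool_pos: [0.4791, 0.0839, 0.3239]
ee_rot: [3.141, 0.003, -3.103]
wrist_force: [0.1, 0.4, -0.3]
width: 0.0816
finger_force: 0.0
```

Request:
{"method": "play_rows", "body": {"translation": [[0,0,0],[0,0,0],[0,0,0],[0,0,0],[0,0,0],[0,0,0],[0,0,0],[0,0,0]], "twist": [[0,0,0],[0,0,0],[0,0,0],[0,0,0],[0,0,0],[0,0,0],[0,0,0],[0,0,0]], "gripper": [-1,-1,-1,-1,-1,-1,-1,-1]}}

```text
time: 15.4
tool_pos: [0.4786, 0.084, 0.3222]
ee_rot: [3.141, -0.0, -3.103]
wrist_force: [0.2, 2.1, -0.2]
width: 0.0175
finger_force: 30.0
```

Request:
{"method": "play_rows", "body": {"translation": [[0,0,0],[0,0,0],[0,0,0],[0,0,0],[0,0,0]], "twist": [[0,0,0],[0,0,0],[0,0,0],[0,0,0],[0,0,0]], "gripper": [-1,-1,-1,-1,-1]}}

```text
time: 15.9
tool_pos: [0.4786, 0.0842, 0.3222]
ee_rot: [3.14, 0.0, -3.103]
wrist_force: [0.5, 3.6, -0.7]
width: 0.0184
finger_force: 30.0
```

```bash
python3 - <<'E'
from h import *
to([.4785+.0038,.084-.095,.3215],-3.1016)
im=cv2.imread('pics/w2.png')[70:230,120:300]
cv2.imwrite('pics/c3.png',cv2.resize(im,None,fx=4,fy=3.7,interpolation=cv2.INTER_CUBIC))
E
```

```text
t 15.9 pos [0.4786 0.0842 0.3222] rpy [ 3.14   0.    -3.103] F [ 0.5  3.6 -0.7] w 0.018402010230760647 30.00030755996704
shift units [-0.   -2.38  0.02] twist units [ 0.01  0.   -0.01]
```

View pics/c3.png

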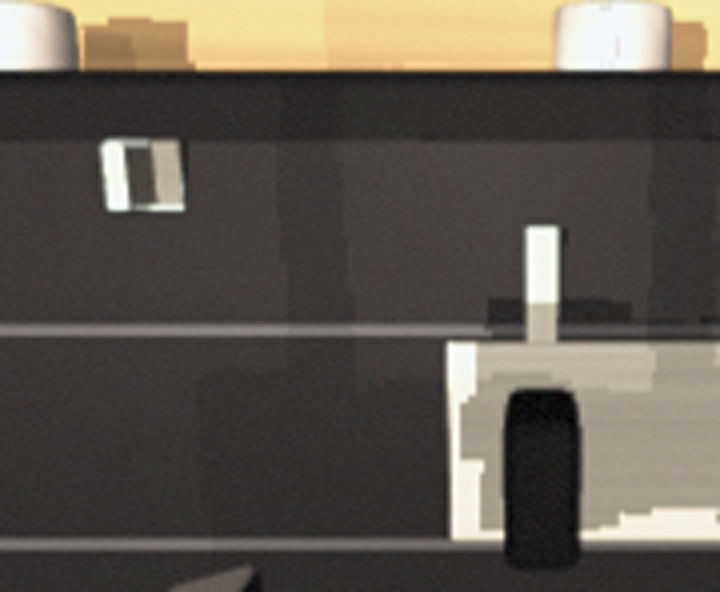

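Enlarged, this shows the tab's foot centred at about (155.8,118) and the pointer's axis at u=255.5 with its tip at v≈132. I'll back-project both from the pose of that picture.

```bash
cat >> h.py <<'E'
def wmodel(pos,rpy):  # wrist camera model at another tool pose
    o=robot.get_obs();m=robot.camera_model('wrist')
    def H(R,t):
        a=np.eye(4);a[:3,:3]=R;a[:3,3]=np.ravel(t);return a
    C=H(cv2.Rodrigues(np.array(m['rvec'],float))[0],m['tvec'])
    A=C@H(Ro.from_euler('xyz',o['ee_rot']).as_matrix(),o['tool_pos'])
    return A@np.linalg.inv(H(Ro.from_euler('xyz',rpy).as_matrix(),pos)),np.array(m['camera_matrix'],float)
def back(C,K,uv,z):
    R,t=C[:3,:3],C[:3,3];o=-R.T@t;d=R.T@np.linalg.inv(K)@np.array([*uv,1.]);return o+d*(z-o[2])/d[2]
E
python3 - <<'E'
from h import *
C,K=wmodel([.4784,.0838,.4235],[3.142,-.001,-3.104])
a=back(C,K,(155.8,118),.101);b=back(C,K,(255.5,133),.105)
print(a,b)
for th in (.036,.040,.044): print(th,(b-a)[:2]@[-np.sin(th),np.cos(th)])
E
```

```text
[ 0.40835133 -0.02125039  0.101     ] [0.41937367 0.08156731 0.105     ]
0.036 0.1023543629312953
0.04 0.10229468093341283
0.044 0.10223336222281773
```

Request:
{"method": "play_rows", "body": {"translation": [[0,-0.15,0],[0,-0.3,0],[0,-0.4,0],[0,-0.4,0],[0,-0.4,0],[0,-0.4,0],[0,-0.3,0],[0,-0.15,0]], "twist": [[0,0,0],[0,0,0],[0,0,0],[0,0,0],[0,0,0],[0,0,0],[0,0,0],[0,0,0]], "gripper": [-1,-1,-1,-1,-1,-1,-1,-1]}}

```text
time: 16.7
tool_pos: [0.4824, -0.0157, 0.3222]
ee_rot: [3.137, -0.0, -3.103]
wrist_force: [1.0, 9.7, 0.7]
width: 0.0175
finger_force: 30.0
```

Request:
{"method": "play_rows", "body": {"translation": [[0,0,0],[0,0,0],[0,0,0]], "twist": [[0,0,0],[0,0,0],[0,0,0]], "gripper": [-1,-1,-1]}}

```text
time: 17.0
tool_pos: [0.4823, -0.015, 0.3222]
ee_rot: [3.138, 0.0, -3.103]
wrist_force: [0.1, 8.6, 0.5]
width: 0.0178
finger_force: 30.0
```

```bash
python3 - <<'E'
from h import *
to([.4823,-.0175,.3222],-3.1016)
snap('wrist','w4.png')
for c in('wrist','top'):
 if c=='top': snap('top','t4.png')
 for n in('mark','gate_grip'):
  print(c,n,[(np.round(d['centre'],4).tolist(),round(d['score'],2)) for d in robot.spot_point(n,c)])
x,y=proj('wrist',[.4083,-.0205,.1])[0];print(x,y)
im=cv2.imread('pics/w4.png');x0,y0=max(0,int(x)-80),max(0,int(y)-50);print(x0,y0)
cv2.imwrite('pics/c4.png',cv2.resize(im[y0:y0+140,x0:x0+180],None,fx=4,fy=4,interpolation=cv2.INTER_CUBIC))
E
```

```text
t 17.0 pos [ 0.4823 -0.015   0.3222] rpy [ 3.138  0.    -3.103] F [0.1 8.6 0.5] w 0.017760781976670068 30.01017540693283
shift units [ 0.   -0.06  0.  ] twist units [ 0.04  0.   -0.01]
wrist mark [([0.4073, -0.0144, 0.0953], 0.9)]
wrist gate_grip [([0.479, -0.0133, 0.1398], 0.77)]
top mark [([0.4049, -0.0198, 0.1017], 0.56)]
top gate_grip [([0.4857, -0.0152, 0.1346], 0.6)]
250.59841220829563 120.85047781803307
170 70
```

View pics/c4.png

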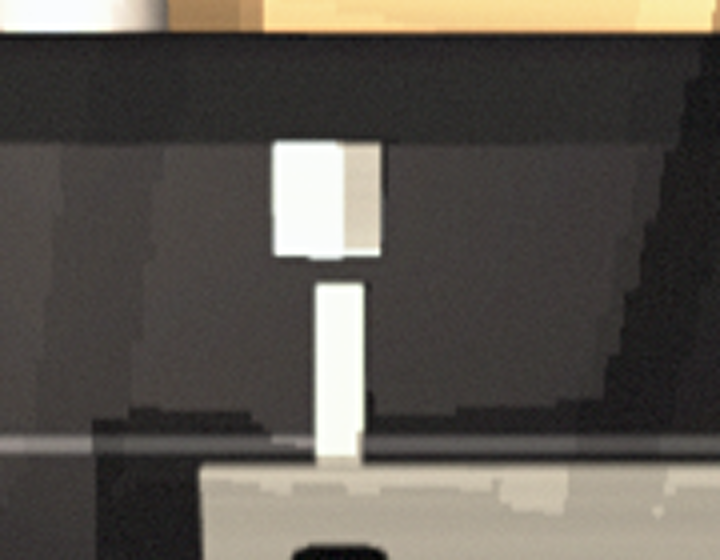

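The foot is centred at column 327 of the crop and the pointer at 340, about 6 px/mm. That leaves roughly 2.1 mm to pull.

Request:
{"method": "play_rows", "body": {"translation": [[0,-0.055,0],[0,0,0],[0,0,0],[0,0,0],[0,0,0]], "twist": [[0,0,0],[0,0,0],[0,0,0],[0,0,0],[0,0,0]], "gripper": [-1,-1,-1,-1,-1]}}

```text
time: 17.8
tool_pos: [0.4824, -0.0171, 0.3222]
ee_rot: [3.138, -0.0, -3.102]
wrist_force: [0.4, 8.9, 0.3]
width: 0.0179
finger_force: 30.0
```

```bash
python3 - <<'E'
from h import *
to([.4823,-.0175,.3222],-3.1016)
im=snap('wrist','w5.png')[:,:,::-1]
cv2.imwrite('pics/c5.png',cv2.resize(im[70:210,170:350],None,fx=4,fy=4,interpolation=cv2.INTER_CUBIC))
snap('scene','s5.png')
for n in('press','patty','oil','shaker'):
  print(n,[(np.round(d['centre'],3).tolist(),round(d['score'],2)) for d in robot.spot_point(n,'scene')])
E
```

```text
t 17.8 pos [ 0.4824 -0.0171  0.3222] rpy [ 3.138 -0.    -3.102] F [0.4 8.9 0.3] w 0.017866541466445823 30.010979175567627
shift units [ 0.   -0.01 -0.  ] twist units [ 0.04 -0.   -0.01]
press [([0.267, -0.221, 0.002], 0.82), ([0.658, 0.009, 0.113], 0.67), ([0.271, 0.207, -0.003], 0.61)]
patty [([0.725, -0.172, 0.11], 0.8), ([0.655, 0.011, 0.113], 0.47)]
oil [([0.693, -0.278, 0.109], 0.6)]
shaker [([0.671, 0.17, 0.109], 0.76)]
```

View pics/c5.png

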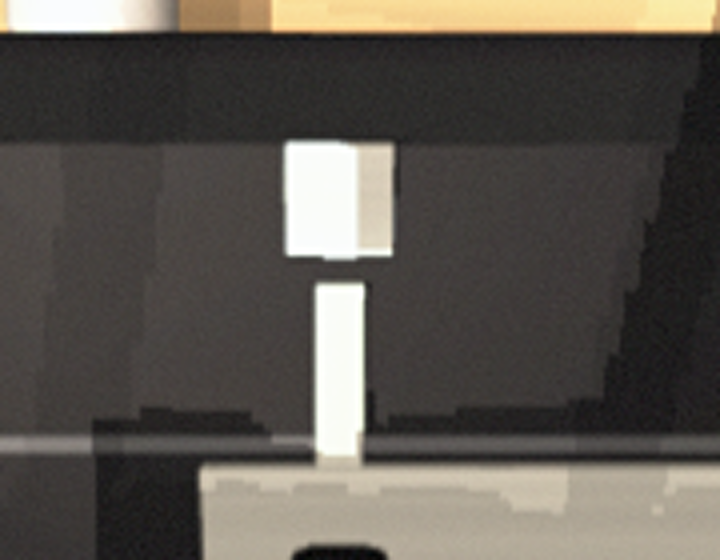

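View pics/s5.png

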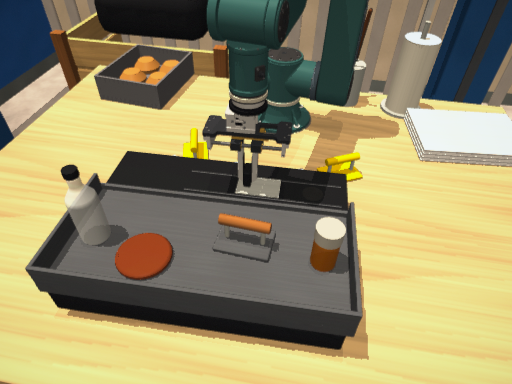

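The foot's centre (285–393, so 339) and the pointer's (315–365, so 340) now match. The scene view shows the press upright on the plate and the shaker, bottle and patty where they were. Handing in.

```bash
python3 -c "
from h import *
print(robot.close_job())"
```

```text
the job is handed in; nothing more can be done
None
```

The job is handed in, with no verdict returned: the press stands upright on the cooking plate, released, and the gripper still holds the drain gate with its pointer lined up with the tab to well under 1 mm in the last picture.

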